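# Make the cordless pasta machine ready

## Robot

A 7-joint arm with a two-finger parallel gripper is mounted at the origin on the work surface. World frame = base frame: x ahead of the robot, y to its left, z up, the work surface at z = 0. Lengths are in mm, angles in rad, forces in N, time in s.
With the tool pointing down it reaches from about 400 to 850 mm from the base axis. Payload 4.5 kg.
Tool frame: the origin (TCP) lies between the finger pads; the fingertips stand 22 mm ahead of it and the grasp point (between the pads) lies 3 mm ahead of it; z points along the fingers, y is the line along which they close (so a half turn about z gives the same grasp; the last joint's range is limited). The gripper opens to 88 mm and grips with 3 to 60 N. Pads are 18 mm wide; open, the fingers measure 123 mm over their backs; the gripper's body (75 mm by 187 mm) begins 45 mm behind the grasp point.
Start: joints at [1.142, 0.689, -0.195, 1.565, 0.157, 0.902, -0.215], TCP at [279.065, -559.262, 260.743] pointing down, gripper open.
Joint ranges: [-3.01, 3.01], [-0.46, 2.08], [-1.47, 1.51], [0.13, 2.56], [-1, 4.14], [0.04, 2.09], [-2.66, 2.66]. Speed limits (rad/s): [2.57, 2.57, 3.14, 3.14, 3.14, 3.14, 3.14].

## Interface

Orientations are given as a 3x3 rotation matrix whose columns are the frame's x, y, z axes.
In Python, from station import r gives the robot as it stands. The module is installed in compiled form; this text tells all that it offers.
- The arm moves only by the shell command python3 -m creep 'ROWS' [FORCE]. ROWS is JSON, a list of rows, each a list of 5 numbers: the opening, from -1 (shut) to 1 (fully open), then the shift along the world's x, y, z normalised to -1 to 1, where 1 is 0.2 m, then the turn about the world's z normalised to -1 to 1, where 1 is 45 degrees. In form: [[grip, tx, ty, tz, yaw], ...]. A call has 1 to 20 rows; each row shifts and turns the commanded pose from where the row before left it; what a row does not reach is not made up. A row lasts 1/8 s, in which the tool goes at most 62.5 mm and 10.7 degrees, less where a joint would pass 70% of its speed; a pose out of reach is approached as far as the arm can. A call with a number of a shift or a turn outside -1 to 1 is refused whole. A call with a gripper value outside its range is refused whole. The fingers move at their own pace and stop on an object; FORCE is the grip in N (left out, the last holds). Time passes only in rows, so rows that do not move let the fingers close. It gives the time, the measured TCP pose, the force, the opening and the grip force at its end, in the units of the state.
- r.sense(): the state, without advancing time (a new reading comes with each control period).
- r.get_image(name): name is "scene" or "top" or "wrist"; returns the picture (480x640x3 uint8, red, green, blue); there is no depth.
- r.camera_model(name): a dict with "fx", "fy", "cx", "cy" (pixels), "extrinsics" (4x4, takes a point from world to camera coordinates). Camera axes: x right, y up, looking along -z (the intrinsics and any distortion apply to the point x, -y, -z); pixel columns grow to the right and rows downward; lengths in mm; the calibration is good to about 2 mm. A picture is of the moment at which its call begins: read the wrist's pose just before it. camera_model takes no time and is no camera call; for the wrist camera it gives the pose at the moment of the call.
- r.close_job(): hands the job in; it is judged then, once.
The state is a dict: "time_s": time; "joint_pos": joint angles; "qvel": joint speeds; "joint_torque": joint torques, N m; "eef_pos": TCP position; "orientation": TCP orientation; "contact_force": force on the tool from outside, world axes, zero at the start; "ft_torque": the same for the moment, N m; "width": finger opening in mm; "grip_force": force on a finger pad.
Only numpy, scipy, OpenCV 4.12 (cv2) and the standard library are available. Lean on these libraries where they do the work, as an engineer would, in place of code of your own. Each camera call takes 0.05 s, during which the arm holds its last target. There are 200 camera calls.

## Task

Get the washed pasta machine ready for use: load both battery cells from the tray into the battery bays, stud end under the retaining lip, and push every knob that is lying on the table fully home on a keyed shaft of its own (any shaft, any order). When all that is done, squeeze the trigger fully against the hand grip to try it and let it spring back; leave the bowl, canister and spatula alone.

Things in the scene. Friction and masses are not known exactly. Their poses are not given: they have to be found in the camera images.
- machine: Low white pasta machine, fixed. x points away from the robot at yaw 0, z up, origin on the table. Flat deck 50 mm above the table (x -100 to 110, y -150 to 160 mm); a roller block behind it (x 135 to 210 mm) is 100 mm high. On the deck: three upright keyed shafts (x 65; y -95, 0, 95 mm), two battery bays (y -90, 0; x -78 to 6 mm), hand grip with trigger (y 90; x -90 to 0 mm).
- knob0: Dark wooden knob, 70 g; all three alike, one may be absent. Skirt 47 mm wide, z 0 to 26 mm; disc 38 mm wide to 30 mm; grip bar 44 mm along x, 14 mm wide (y), z 30 to 50 mm. Origin: centre of the underside. Bore 14 mm wide, 26 mm deep from below, with an 8 mm wide keyway towards +x: a notch in the skirt, on the side of the brass pointer line on the bar.
- knob1: Dark wooden knob, 70 g; all three alike, one may be absent. Skirt 47 mm wide, z 0 to 26 mm; disc 38 mm wide to 30 mm; grip bar 44 mm along x, 14 mm wide (y), z 30 to 50 mm. Origin: centre of the underside. Bore 14 mm wide, 26 mm deep from below, with an 8 mm wide keyway towards +x: a notch in the skirt, on the side of the brass pointer line on the bar.
- knob2: Dark wooden knob, 70 g; all three alike, one may be absent. Skirt 47 mm wide, z 0 to 26 mm; disc 38 mm wide to 30 mm; grip bar 44 mm along x, 14 mm wide (y), z 30 to 50 mm. Origin: centre of the underside. Bore 14 mm wide, 26 mm deep from below, with an 8 mm wide keyway towards +x: a notch in the skirt, on the side of the brass pointer line on the bar.
- shaft0_foot (a point): Foot of an upright steel shaft on its axis, at deck level; z up, x along its key. 12 mm thick, 24 mm tall, top 4 mm tapered to 7 mm. Key 5 mm wide, to 12.5 mm from the axis, from the deck to 16 mm up. A knob turned wrongly rests on the key, 16 mm up, and drops to the deck when keyway (+x) and key agree within 0.15 rad. Any knob fits. The shaft turns stiffly (0.2 N m).
- shaft1_foot (a point): Foot of an upright steel shaft on its axis, at deck level; z up, x along its key. 12 mm thick, 24 mm tall, top 4 mm tapered to 7 mm. Key 5 mm wide, to 12.5 mm from the axis, from the deck to 16 mm up. A knob turned wrongly rests on the key, 16 mm up, and drops to the deck when keyway (+x) and key agree within 0.15 rad. Any knob fits. The shaft turns stiffly (0.2 N m).
- shaft2_foot (a point): Foot of an upright steel shaft on its axis, at deck level; z up, x along its key. 12 mm thick, 24 mm tall, top 4 mm tapered to 7 mm. Key 5 mm wide, to 12.5 mm from the axis, from the deck to 16 mm up. A knob turned wrongly rests on the key, 16 mm up, and drops to the deck when keyway (+x) and key agree within 0.15 rad. Any knob fits. The shaft turns stiffly (0.2 N m).
- cell0: Battery cell lying on two thin rails in the tray, axis 22 mm above the table: body 26 mm diameter, 46 mm long, plus a brass stud 8 mm thick, 5 mm long at the +x end (51 mm over all), 70 g. Origin on the axis, midway along the 51 mm; x along the axis towards the stud.
- cell0_stud (a point): Tip of this cell's stud, 25.5 mm along +x from the cell's origin.
- cell1: Battery cell lying on two thin rails in the tray, axis 22 mm above the table: body 26 mm diameter, 46 mm long, plus a brass stud 8 mm thick, 5 mm long at the +x end (51 mm over all), 70 g. Origin on the axis, midway along the 51 mm; x along the axis towards the stud.
- cell1_stud (a point): Tip of this cell's stud, 25.5 mm along +x from the cell's origin.
- bay0 (a point): Place of a loaded cell's origin in this bay, 18 mm above the deck; axes as the machine's; stud to +x. The cell lies on two rails, 21 mm over both, 7 mm high: room for fingers beside it. At -x a sprung contact plate (26 mm wide, 4 to 44 mm above the deck), free face 21.5 mm from here, yields up to 14 mm to -x (500 N/m); a fixed block 44 mm high is behind it.
- bay0_lip (a point): Place of a loaded stud's tip, 25.5 mm to +x of the bay point, on a wall with a 22 mm wide lip reaching 4 mm over the stud, 23.5 to 27 mm above the deck. To load: cell level, underside above the lip, push its flat end 9 to 13 mm into the contact plate so that the stud clears the lip, lower it to the rails, let go: the spring drives the stud under the lip.
- bay1 (a point): Place of a loaded cell's origin in this bay, 18 mm above the deck; axes as the machine's; stud to +x. The cell lies on two rails, 21 mm over both, 7 mm high: room for fingers beside it. At -x a sprung contact plate (26 mm wide, 4 to 44 mm above the deck), free face 21.5 mm from here, yields up to 14 mm to -x (500 N/m); a fixed block 44 mm high is behind it.
- bay1_lip (a point): Place of a loaded stud's tip, 25.5 mm to +x of the bay point, on a wall with a 22 mm wide lip reaching 4 mm over the stud, 23.5 to 27 mm above the deck. To load: cell level, underside above the lip, push its flat end 9 to 13 mm into the contact plate so that the stud clears the lip, lower it to the rails, let go: the spring drives the stud under the lip.
- grip (a point): Squeezing place on the fixed wooden hand grip, a bar 16 mm wide (y), 90 mm long along the machine's x, from 20 to 44 mm above the deck; this point is on its centre line, 32 mm above the deck. Axes as the machine's. The trigger lever runs along its +y side.
- trigger_pad (a point): Outer (+y) face of the steel trigger lever, 60 mm from its hinge: lever 8 mm thick, 22 mm tall; face 30 mm from the grip's centre line when released, 18 mm squeezed. A gripper from above squeezes grip and lever together across y: 38 mm over both when released, 26 mm squeezed.
- trigger (a joint): Trigger angle, rad: 0 released, 0.2 fully squeezed at its stop; a spring returns it (2 to 6 N at the pad).
- tray: Flat wooden tray, fixed, 90 x 130 mm, 6 mm high, with two pairs of thin rails along x (y -35 and +35 mm) that hold the cells.
- bowl: Stainless mixing bowl, 200 mm wide, 85 mm high, to be left alone; origin under its centre.
- canister: White lidded ceramic canister, 110 mm wide, 170 mm high, to be left alone.
- spatula: Blue hard-silicone spatula lying flat, 260 mm long, to be left alone.

How it is judged (in metres and radians):
On the way, in this order (a step that is already met when the one before it is completed fails the run):
1. both cells are loaded and every knob present is home, the trigger released (((horizontal distance between knob0 and shaft0_foot below 0.003 m and z of knob0 in the frame of shaft0_foot below 0.003 m and angle between knob0's own z axis and vertical below 0.08 rad) or (horizontal distance between knob0 and shaft1_foot below 0.003 m and z of knob0 in the frame of shaft1_foot below 0.003 m and angle between knob0's own z axis and vertical below 0.08 rad) or (horizontal distance between knob0 and shaft2_foot below 0.003 m and z of knob0 in the frame of shaft2_foot below 0.003 m and angle between knob0's own z axis and vertical below 0.08 rad)) and ((horizontal distance between knob1 and shaft0_foot below 0.003 m and z of knob1 in the frame of shaft0_foot below 0.003 m and angle between knob1's own z axis and vertical below 0.08 rad) or (horizontal distance between knob1 and shaft1_foot below 0.003 m and z of knob1 in the frame of shaft1_foot below 0.003 m and angle between knob1's own z axis and vertical below 0.08 rad) or (horizontal distance between knob1 and shaft2_foot below 0.003 m and z of knob1 in the frame of shaft2_foot below 0.003 m and angle between knob1's own z axis and vertical below 0.08 rad)) and ((horizontal distance between knob2 and shaft0_foot below 0.003 m and z of knob2 in the frame of shaft0_foot below 0.003 m and angle between knob2's own z axis and vertical below 0.08 rad) or (horizontal distance between knob2 and shaft1_foot below 0.003 m and z of knob2 in the frame of shaft1_foot below 0.003 m and angle between knob2's own z axis and vertical below 0.08 rad) or (horizontal distance between knob2 and shaft2_foot below 0.003 m and z of knob2 in the frame of shaft2_foot below 0.003 m and angle between knob2's own z axis and vertical below 0.08 rad)) and ((distance between cell0_stud and bay0_lip below 0.003 m and distance between cell0 and bay0 below 0.003 m) or (distance between cell0_stud and bay1_lip below 0.003 m and distance between cell0 and bay1 below 0.003 m)) and ((distance between cell1_stud and bay0_lip below 0.003 m and distance between cell1 and bay0 below 0.003 m) or (distance between cell1_stud and bay1_lip below 0.003 m and distance between cell1 and bay1 below 0.003 m)) and value of joint trigger below 0.05 rad), for 0.2 s.
2. the trigger is squeezed fully (value of joint trigger above 0.17 rad and ((horizontal distance between knob0 and shaft0_foot below 0.003 m and z of knob0 in the frame of shaft0_foot below 0.003 m and angle between knob0's own z axis and vertical below 0.08 rad) or (horizontal distance between knob0 and shaft1_foot below 0.003 m and z of knob0 in the frame of shaft1_foot below 0.003 m and angle between knob0's own z axis and vertical below 0.08 rad) or (horizontal distance between knob0 and shaft2_foot below 0.003 m and z of knob0 in the frame of shaft2_foot below 0.003 m and angle between knob0's own z axis and vertical below 0.08 rad)) and ((horizontal distance between knob1 and shaft0_foot below 0.003 m and z of knob1 in the frame of shaft0_foot below 0.003 m and angle between knob1's own z axis and vertical below 0.08 rad) or (horizontal distance between knob1 and shaft1_foot below 0.003 m and z of knob1 in the frame of shaft1_foot below 0.003 m and angle between knob1's own z axis and vertical below 0.08 rad) or (horizontal distance between knob1 and shaft2_foot below 0.003 m and z of knob1 in the frame of shaft2_foot below 0.003 m and angle between knob1's own z axis and vertical below 0.08 rad)) and ((horizontal distance between knob2 and shaft0_foot below 0.003 m and z of knob2 in the frame of shaft0_foot below 0.003 m and angle between knob2's own z axis and vertical below 0.08 rad) or (horizontal distance between knob2 and shaft1_foot below 0.003 m and z of knob2 in the frame of shaft1_foot below 0.003 m and angle between knob2's own z axis and vertical below 0.08 rad) or (horizontal distance between knob2 and shaft2_foot below 0.003 m and z of knob2 in the frame of shaft2_foot below 0.003 m and angle between knob2's own z axis and vertical below 0.08 rad)) and ((distance between cell0_stud and bay0_lip below 0.003 m and distance between cell0 and bay0 below 0.003 m) or (distance between cell0_stud and bay1_lip below 0.003 m and distance between cell0 and bay1 below 0.003 m)) and ((distance between cell1_stud and bay0_lip below 0.003 m and distance between cell1 and bay0 below 0.003 m) or (distance between cell1_stud and bay1_lip below 0.003 m and distance between cell1 and bay1 below 0.003 m))), for 0.2 s.
At the end, for the whole second after the job is handed in: Cells in bays within 3 mm of place, stud tips within 3 mm of the wall under the lip; knobs present on shafts: within 3 mm of the axis, underside within 3 mm of the deck, tilt below 0.08 rad; then trigger held past 0.17 rad for 0.2 s and back below 0.05 rad; all at rest (all of step 1 and linear speed of each of knob0, knob1, knob2, cell0, cell1 below 0.02 m/s); the robot touches nothing.
It fails at once if the bowl is moved by more than 30 mm (distance of bowl from where it was at the start of the episode above 0.03 m).
It fails at once if the canister is moved by more than 30 mm (distance of canister from where it was at the start of the episode above 0.03 m).
It fails at once if the spatula is moved by more than 30 mm (distance of spatula from where it was at the start of the episode above 0.03 m).
Of knob0, knob1, knob2 only 2 to 3 are there at a start; the rules pass over those that are not, and their reading is None.
At some moment in a run one of knob0, knob1, knob2 may be knocked a few centimetres aside while the robot is not near it.
It also fails if it takes over 200 s, if anything falls off the work surface, if the arm or the gripper's body presses on something with over 40 N, if the wrist force passes 120 N, or if a joint passes its speed limit or range.

## Working session

There is one attempt and no reset: what is moved stays moved. The work goes in short steps, Python scripts to look and compute and a shell command to move; the robot and the scene stay as the last step left them, time stands still between calls to the robot, and variables do not carry over. Pictures are saved under pics/ and viewed, at most 14 in all, crops included, and the job is handed in when it is done.

```bash
mkdir -p pics; cat > h.py <<'E'
from station import r
import numpy as np, cv2
def snap(n,f):
    m=r.camera_model(n); im=r.get_image(n); cv2.imwrite('pics/%s.png'%f,im[:,:,::-1]); np.savez('pics/%s.npz'%f,E=m['extrinsics'],K=[m['fx'],m['fy'],m['cx'],m['cy']])
    return m
def load(f):
    d=np.load('pics/%s.npz'%f); return d['E'],d['K']
def proj(f,P):
    E,K=load(f); p=E[:3,:3]@np.array(P,float)+E[:3,3]; return K[2]+K[0]*p[0]/-p[2], K[3]+K[1]*-p[1]/-p[2]
def ray(f,u,v):
    E,K=load(f); d=np.array([(u-K[2])/K[0],-(v-K[3])/K[1],-1.]); R=E[:3,:3]; return -R.T@E[:3,3], R.T@d
def atz(f,u,v,z):
    c,d=ray(f,u,v); return c+d*(z-c[2])/d[2]
def tri(*obs):
    A=np.zeros((3,3));b=np.zeros(3)
    for f,u,v in obs:
        c,d=ray(f,u,v); d/=np.linalg.norm(d); M=np.eye(3)-np.outer(d,d); A+=M;b+=M@c
    return np.linalg.solve(A,b)
E
python3 - <<'E'
from h import *
for n in ('scene','top','wrist'):
    m=snap(n,n+'0'); print(n,{k:v for k,v in m.items() if k!='extrinsics'}); print(np.round(m['extrinsics'],3))
s=r.sense();print(s['time_s'],s['eef_pos'],s['orientation'],s['width'])
E
```

```text
scene {'fx': 462.57336011916, 'fy': 462.57336011916, 'cx': 314.37429710236097, 'cy': 239.3081726939169}
[[-4.610000e-01  8.870000e-01  2.000000e-03  2.533080e+02]
 [-6.680000e-01 -3.490000e-01  6.570000e-01  2.668640e+02]
 [ 5.830000e-01  3.020000e-01  7.540000e-01 -1.447112e+03]
 [ 0.000000e+00  0.000000e+00  0.000000e+00  1.000000e+00]]
top {'fx': 456.0749548900806, 'fy': 456.0749548900806, 'cx': 319.9026815411646, 'cy': 244.59634405354836}
[[ 2.500000e-02 -1.000000e+00 -1.300000e-02 -1.930500e+01]
 [ 9.950000e-01  2.300000e-02  9.700000e-02 -5.007700e+02]
 [-9.700000e-02 -1.600000e-02  9.950000e-01 -1.087754e+03]
 [ 0.000000e+00  0.000000e+00  0.000000e+00  1.000000e+00]]
wrist {'fx': 371.3418198064583, 'fy': 371.3418198064583, 'cx': 320.33607368451084, 'cy': 242.82513567053786}
[[ 4.46000e-01 -8.95000e-01 -1.00000e-03 -6.24922e+02]
 [ 8.65000e-01  4.32000e-01 -2.57000e-01  3.48010e+01]
 [ 2.30000e-01  1.14000e-01  9.66000e-01 -3.88112e+02]
 [ 0.00000e+00  0.00000e+00  0.00000e+00  1.00000e+00]]
0.15 [ 278.77236066 -558.87980951  260.085364  ] [[ 8.94800283e-01  4.46465995e-01 -7.54069439e-04]
 [ 4.46466613e-01 -8.94799465e-01  1.21692173e-03]
 [-1.31426759e-04 -1.42556874e-03 -9.99998975e-01]] 88.3456069598047
```

View pics/top0.png

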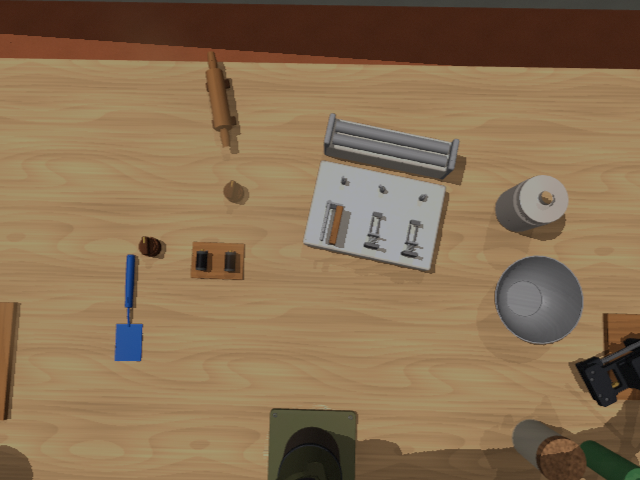

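View pics/scene0.png

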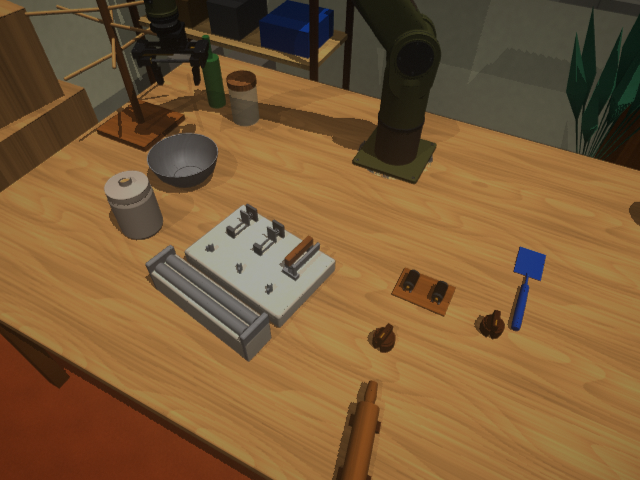

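Top: machine deck with corners about (320,163),(446,187),(432,270),(305,245); knobs at (235,190) and (150,246); tray with cells at (203,260) and (230,261); spatula at x≈130. The scene picture agrees: two knobs only, (384,340) and (492,325).

```bash
python3 - <<'E'
from h import *
np.set_printoptions(precision=1,suppress=True)
for n,a in dict(c1=(320,163,50),c2=(446,187,50),c3=(432,270,50),c4=(305,245,50),s0=(345,180,74),s1=(383,189,74),s2=(423,198,74),kA=(235,190,30),kB=(150,246,30),ce1=(203,260,25),ce2=(230,261,25),tl=(192,243,6),tr=(244,244,6),spt=(131,255,5),can=(546,197,170),bowl=(540,300,85)).items(): print(n,atz('top0',*a))
print(tri(('top0',235,190),('scene0',384,338)),tri(('top0',150,246),('scene0',492,323)))
E_,K=load('wrist0'); c=-E_[:3,:3].T@E_[:3,3]; s=r.sense(); R=s['orientation'];print('cam in tool',R.T@(c-s['eef_pos'])); print(R.T@E_[:3,:3].T)
E
```

```text
c1 [697.3  -2.9  50. ]
c2 [ 644.7 -307.    50. ]
c3 [ 444.6 -273.7   50. ]
c4 [496.8  27.9  50. ]
s0 [650.7 -63.4  74. ]
s1 [ 631.1 -153.1   74. ]
s2 [ 611.7 -247.    74. ]
kA [630.6 204.9  30. ]
kB [487.4 406.6  30. ]
ce1 [456.6 276.7  25. ]
ce2 [455.8 210.6  25. ]
tl [499.4 311.5   6. ]
tr [499.9 181.7   6. ]
spt [465.9 462.6   5. ]
can [ 599.8 -487.3  170. ]
bowl [ 381.  -509.2   85. ]
[631.2 209.   22.8] [487.5 408.7  26.1]
cam in tool [  66.1    0.4 -123.5]
[[-0.   1.   0.3]
 [ 1.   0.  -0. ]
 [-0.   0.3 -1. ]]
```

```bash
python3 -m creep '[[1,0.15,0.2625,0,-0.098],[1,0.15,0.2625,0,-0.098],[1,0.15,0.2625,0,-0.098],[1,0.15,0.2625,0,-0.098],[1,0.15,0.2625,0,-0.098],[1,0.15,0.2625,0,-0.098],[1,0.15,0.2625,0,-0.098],[1,0.15,0.2625,0,-0.098],[1,0,0,0,0],[1,0,0,0,0],[1,0,0,0,0]]'; python3 -c "
from h import *;snap('wrist','w1')"
python3 -m creep '[[1,-0.05,0.2,0,0],[1,-0.05,0.2,0,0],[1,0,0.1,0,0],[1,0,0,0,0],[1,0,0,0,0],[1,0,0,0,0]]'; python3 -c "
from h import *;snap('wrist','w2')"
python3 -m creep '[[1,0,0.3,0,0.04],[1,0,0.3,0,0.04],[1,0,0.3,0,0.04],[1,0,0.3,0,0.04],[1,0,0,0,0.04],[1,0,0,0,0],[1,0,0,0,0]]'; python3 -c "
from h import *;snap('wrist','w3')"
python3 -m creep '[[1,0,0.25,0,0],[1,0,0.25,0,0],[1,0,0,0,0],[1,0,0,0,0],[1,0,0,0,0]]'; python3 -c "
from h import *;snap('wrist','w4')"
```

```text
time_s: 1.52
eef_pos: [518.1, -141.3, 260.7]
orientation: [[0.988, -0.156, -0.001], [-0.156, -0.988, -0.001], [-0.001, 0.001, -1.0]]
contact_force: [0.2, 1.1, -1.6]
width: 88.4
grip_force: 0.0
time_s: 2.33
eef_pos: [499.1, -41.0, 260.8]
orientation: [[0.988, -0.155, 0.0], [-0.155, -0.988, -0.001], [0.0, 0.001, -1.0]]
contact_force: [-0.8, -0.7, 0.1]
width: 88.0
grip_force: 0.0
time_s: 3.25
eef_pos: [499.5, 198.3, 260.7]
orientation: [[1.0, 0.0, -0.0], [0.0, -1.0, -0.001], [-0.0, 0.001, -1.0]]
contact_force: [-0.3, 0.3, -0.3]
width: 88.1
grip_force: 0.0
time_s: 3.92
eef_pos: [499.7, 298.3, 260.8]
orientation: [[1.0, 0.001, 0.0], [0.001, -1.0, -0.002], [0.0, 0.002, -1.0]]
contact_force: [0.3, -0.1, -1.0]
width: 88.3
grip_force: 0.0
```

```bash
python3 - <<'E'
from h import *
for f in('w1','w3'):
    a=cv2.imread(f'pics/{f}.png'); cv2.imwrite(f'pics/{f}v.png',cv2.resize(a,(800,600),interpolation=cv2.INTER_CUBIC))
E
```

```text
(no output)
```

View pics/w1v.png

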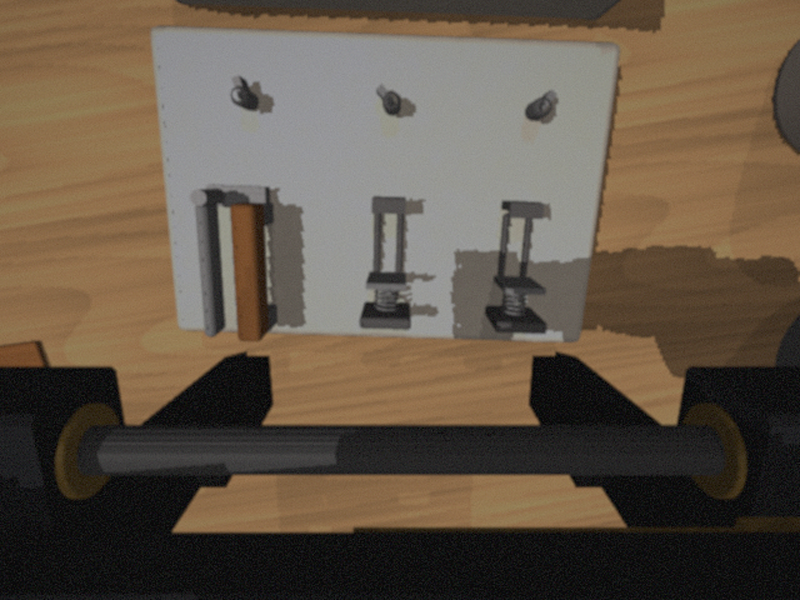

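View pics/w3v.png

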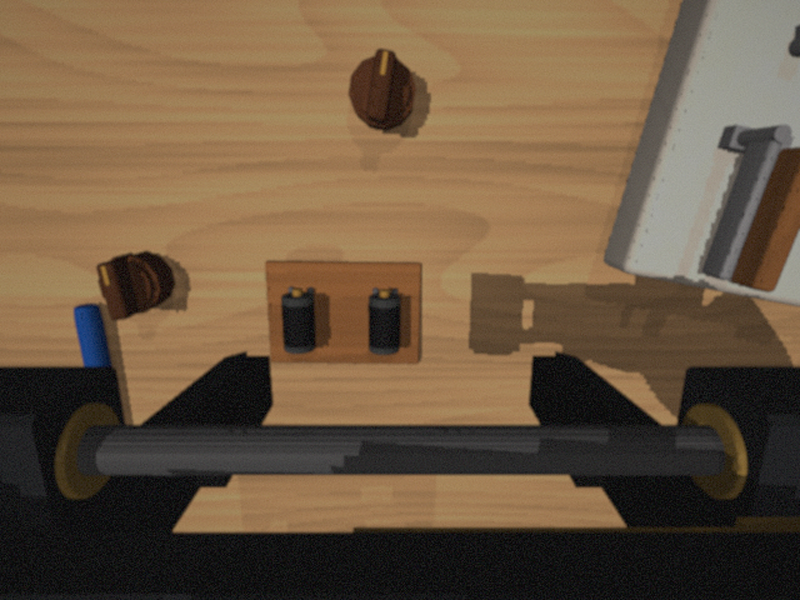

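```bash
cat >> h.py <<'E'
def mont(out,views,pts,k=3,w=800,h=600):
    W=w//len(pts);H=h//len(views); O=[]
    for f in views:
        a=cv2.imread(f'pics/{f}.png'); row=[]
        for P in pts:
            u,v=proj(f,P); u0,v0=int(round(u-W/k/2)),int(round(v-H/k/2)); print(f,'origin',u0,v0)
            M=np.float32([[k,0,-k*u0],[0,k,-k*v0]]); c=cv2.warpAffine(a,M,(W,H),flags=cv2.INTER_CUBIC); c[:,-1]=255;c[-1]=255
            for t in range(0,W,10*k): c[0:6,t]=(0,0,255)
            for t in range(0,H,10*k): c[t,0:6]=(0,0,255)
            row.append(c)
        O.append(np.hstack(row))
    cv2.imwrite(f'pics/{out}.png',np.vstack(O))
E
python3 - <<'E'
from h import *
P=[atz('w1',u/1.25,v/1.25,z) for u,v,z in ((243,95,70),(393,102,70),(540,105,70),(386,265,70),(516,265,70))]
print(np.round(P))
mont('m1',['w1','w2'],P)
P=[atz('w3',u/1.25,v/1.25,z) for u,v,z in ((382,92,30),(135,285,30),(300,320,25),(385,320,25))]
print(np.round(P))
mont('m2',['w3','w4'],P)
E
```

```text
[[ 650.  -63.   70.]
 [ 631. -155.   70.]
 [ 615. -246.   70.]
 [ 530. -134.   70.]
 [ 516. -222.   70.]]
w1 origin 168 26
w1 origin 288 32
w1 origin 405 34
w1 origin 282 162
w1 origin 386 162
w2 origin 291 -23
w2 origin 414 -17
w2 origin 535 -14
w2 origin 397 121
w2 origin 504 122
[[626. 210.  30.]
 [487. 405.  30.]
 [457. 279.  25.]
 [457. 210.  25.]]
w3 origin 272 24
w3 origin 75 178
w3 origin 207 206
w3 origin 275 206
w4 origin 386 24
w4 origin 177 178
w4 origin 306 206
w4 origin 373 206
```

View pics/m1.png

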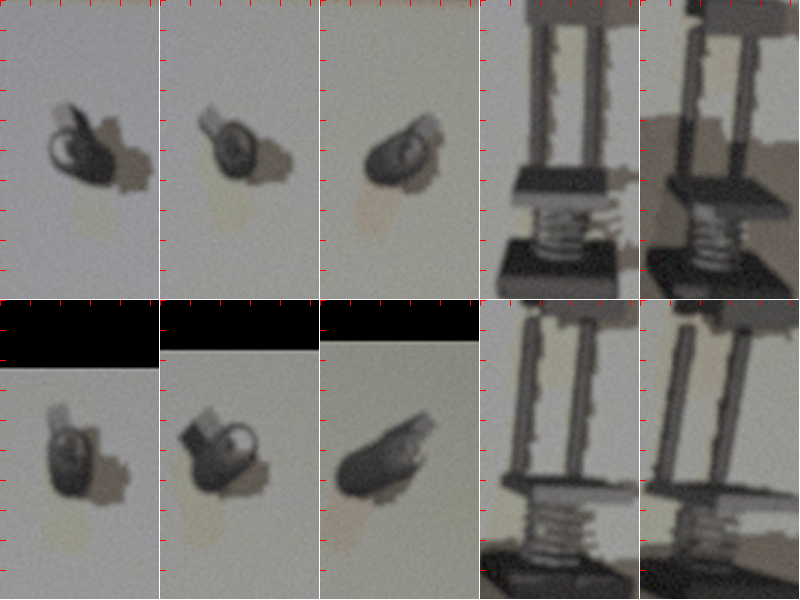

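View pics/m2.png

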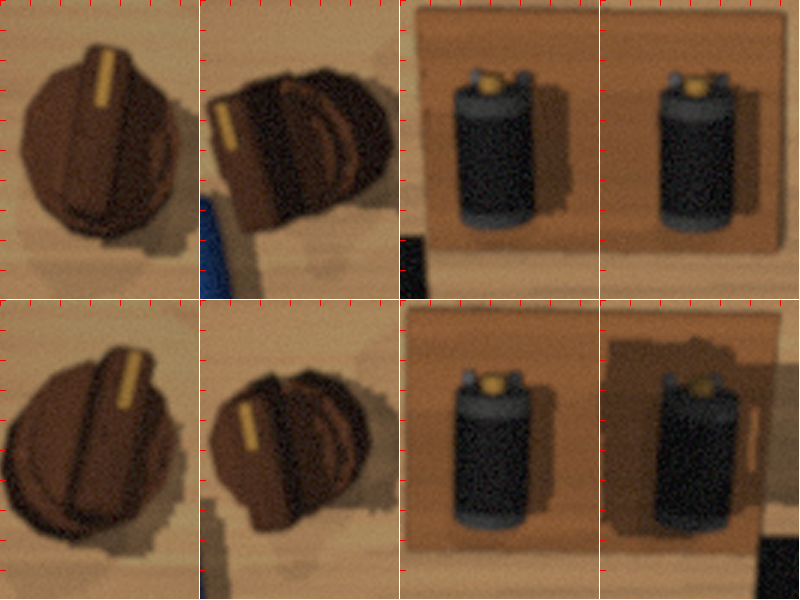

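Crops show: shaft tops with key patches (e.g. left one top (68,146), key (62,114) in the crop), both contact-plate top edges (crop row ≈190), both cells stud-up (+x), both knobs upright with the brass pointers readable.

```bash
cat > m.py <<'E'
from h import *
np.set_printoptions(precision=1,suppress=True)
def L(f,o,x,y): return (f,o[0]+x/3,o[1]+y/3)
def T(n,a,b): print(n,tri(a,b))
W1=[(168,26),(288,32),(405,34),(282,162),(386,162)];W2=[(291,-23),(414,-17),(535,-14),(397,121),(504,122)]
T('shL top',L('w1',W1[0],68,146),L('w2',W2[0],70,143)); T('shL key',L('w1',W1[0],62,114),L('w2',W2[0],57,116))
T('shM top',L('w1',W1[1],76,146),L('w2',W2[1],79,141)); T('shM key',L('w1',W1[1],48,120),L('w2',W2[1],46,121))
T('shR top',L('w1',W1[2],90,150),L('w2',W2[2],78,150)); T('shR key',L('w1',W1[2],110,123),L('w2',W2[2],103,122))
T('plL',L('w1',W1[3],32,192),L('w2',W2[3],23,187)); T('plR',L('w1',W1[4],58,203),L('w2',W2[4],8,192))
for u,v in((152,28),(618,43),(578,340),(178,330)): print('corner',atz('w1',u/1.25,v/1.25,50))
print('plL ends z94',atz('w1',292.7,226,94),atz('w1',282+127/3,162+192/3,94),'R',atz('w1',405.3,229.7,94),atz('w1',386+150/3,162+206/3,94))
W3=[(272,24),(75,178),(207,206),(275,206)];W4=[(386,24),(177,178),(306,206),(373,206)]
T('A tip',L('w3',W3[0],108,48),L('w4',W4[0],137,52));T('A end',L('w3',W3[0],101,105),L('w4',W4[0],123,108))
T('B tip',L('w3',W3[1],17,103),L('w4',W4[1],43,102));T('B end',L('w3',W3[1],34,150),L('w4',W4[1],53,148))
T('C1',L('w3',W3[2],95,158),L('w4',W4[2],91,155));T('C2',L('w3',W3[3],97,155),L('w4',W4[3],98,155))
T('st1',L('w3',W3[2],90,82),L('w4',W4[2],92,84));T('st2',L('w3',W3[3],96,86),L('w4',W4[3],103,85))
for n,f,o,x,y in(('C1 top','w3',W3[2],93,95),('C1 bot','w3',W3[2],96,222),('C2 top','w3',W3[3],97,97),('C2 bot','w3',W3[3],97,222)): print(n,atz(*L(f,o,x,y),27))
E
python3 m.py
```

```text
shL top [650.8 -61.   72.6]
shL key [660.2 -58.9  63.9]
shM top [ 632.  -154.2   73.4]
shM key [ 639.8 -148.1   67.4]
shR top [ 615.8 -250.7   62.5]
shR key [ 621.3 -256.    64. ]
plL [ 520.8 -117.6   69. ]
plR [ 496.5 -219.3   36.8]
corner [701.8  -9.2  50. ]
corner [ 646.5 -305.2   50. ]
corner [ 446.3 -267.6   50. ]
corner [501.6  30.8  50. ]
plL ends z94 [ 524.5 -120.6   94. ] [ 520.6 -145.5   94. ] R [ 507.4 -209.2   94. ] [ 502.8 -233.4   94. ]
A tip [646.9 207.4  52.4]
A end [633.4 209.5  50. ]
B tip [506.5 414.2  52.2]
B end [491.4 413.6  48.8]
C1 [453.2 280.9  21. ]
C2 [454.6 210.6  23.7]
st1 [479.2 281.   21.9]
st2 [479.1 210.7  24.9]
C1 top [476.3 279.   27. ]
C1 bot [431.7 280.6  27. ]
C2 top [475.6 210.3  27. ]
C2 bot [431.6 210.7  27. ]
```

```bash
python3 -m creep '[[0.1,-0.1,-0.0445,-0.2,0],[0.1,-0.115,-0.0445,-0.2,0],[0.1,0,0,-0.2,0],[0.1,0,0,-0.2,0],[0.1,0,0,0,0],[0.1,0,0,0,0],[0.1,0,0,0,0],[0.1,0,0,0,0]]' 45; python3 -c "
from h import *;snap('wrist','w5')
a=cv2.imread('pics/w5.png')[180:420,120:440];cv2.imwrite('pics/w5v.png',cv2.resize(a,None,fx=2.5,fy=2.5))
for P in((456.8,280.6,22),(482,280.6,22),(482,210.6,22)):print(proj('w5',P))"
```

```text
time_s: 4.97
eef_pos: [456.7, 283.3, 102.0]
orientation: [[1.0, 0.004, 0.002], [0.004, -1.0, 0.001], [0.002, -0.001, -1.0]]
contact_force: [-0.7, -0.6, 0.1]
width: 48.4
grip_force: 0.0
(np.float64(324.4352973238741), np.float64(263.57809798120564))
(np.float64(324.73793681721764), np.float64(220.59586060233292))
(np.float64(450.0148962090292), np.float64(221.08475496249218))
```

View pics/w5v.png

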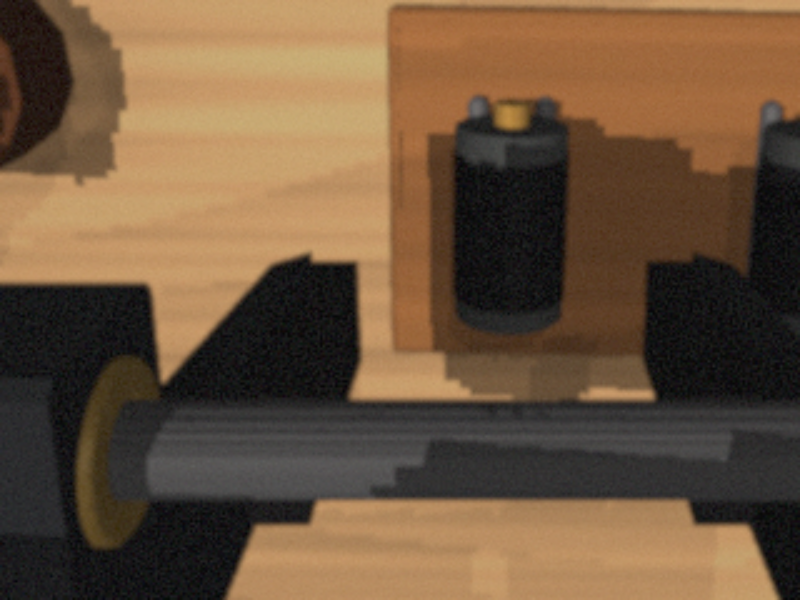

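The stud tip is seen at (325.2,220.4) against a predicted (324.7,220.6): calibration good; the cell is 2.5 mm to −y of the tool.

```bash
python3 -m creep '[[0.1,0,-0.013,-0.18,0],[0.1,0,0,-0.13,0],[0.1,0,0,-0.05,0],[0.1,0,0,0,0],[0.1,0,0,0,0],[-1,0,0,0,0],[-1,0,0,0,0],[-1,0,0,0,0],[-1,0,0,0,0],[-1,0,0,0,0],[-1,0,0,0,0]]' 45
python3 -m creep '[[-1,0,0,0.2,0],[-1,0,0,0.25,0],[-1,0,0,0.15,0],[-1,0,0,0,0],[-1,0,0,0,0],[-1,0,0,0,0]]'
```

```text
time_s: 6.4
eef_pos: [456.3, 281.3, 29.0]
orientation: [[1.0, 0.005, 0.001], [0.005, -1.0, 0.001], [0.001, -0.001, -1.0]]
contact_force: [-0.6, 4.3, 2.2]
width: 24.9
grip_force: 44.9
time_s: 7.15
eef_pos: [455.2, 279.5, 147.3]
orientation: [[1.0, 0.004, -0.003], [0.004, -1.0, -0.002], [-0.003, 0.002, -1.0]]
contact_force: [-0.8, 0.1, -0.6]
width: 24.9
grip_force: 44.8
```

```bash
python3 -m creep '[[-1,0.059,-0.261,0,-0.03],[-1,0.059,-0.261,0,-0.03],[-1,0.059,-0.261,0,-0.03],[-1,0.059,-0.261,0,-0.03],[-1,0.059,-0.261,0,-0.03],[-1,0.059,-0.261,0,-0.03],[-1,0.059,-0.261,0,-0.03],[-1,0.059,-0.261,0,-0.03],[-1,0,0,0,0],[-1,0,0,0,0],[-1,0,0,0,0],[-1,0,0,0,0]]'; python3 - <<'E'
from h import *
snap('wrist','w6')
a=cv2.imread('pics/w6.png')[60:300,160:480];cv2.imwrite('pics/w6v.png',cv2.resize(a,None,fx=2.5,fy=2.5))
c,s=np.cos(-.186),np.sin(-.186)
def M(x,y,z): return np.array([568.2+c*x-s*y,-141.8+s*x+c*y,z])
for n,P in dict(wallL=M(0,-11,77),wallR=M(0,11,77),lipL=M(-4,-11,77),lipR=M(-4,11,77),sh1=M(65,0,74),sh0=M(65,95,74),sh2=M(65,-95,74),bay2lip=M(0,-90,77)).items():
    p=np.array(proj('w6',P));print(n,p,(p-[160,60])*2.5)
E
```

```text
time_s: 8.65
eef_pos: [550.4, -135.7, 148.6]
orientation: [[0.983, -0.181, -0.001], [-0.181, -0.983, 0.001], [-0.001, -0.001, -1.0]]
contact_force: [0.1, 0.5, -0.8]
width: 24.4
grip_force: 44.8
wallL [345.34218685 235.55747777] [463.35546711 438.89369442]
wallR [304.67809854 235.40302081] [361.69524635 438.50755203]
lipL [345.1857203  242.70297344] [462.96430076 456.7574336 ]
lipR [304.72859625 242.55028149] [361.82149063 456.37570371]
sh1 [325.86711889 108.73096577] [414.66779723 121.82741444]
sh0 [137.19893506 107.93337173] [-57.00266236 119.83342933]
sh2 [514.29458464 109.52754218] [885.7364616  123.81885546]
bay2lip [491.27099208 236.11176829] [828.17748019 440.27942074]
```

View pics/w6v.png

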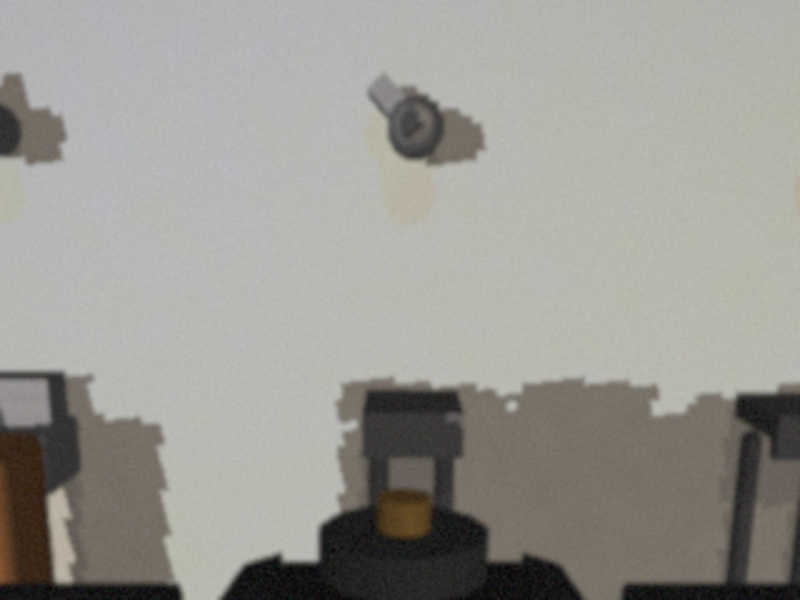

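Wall lip edge seen at crop (362–462, 458), predicted (362–463, 457): machine pose confirmed. Shaft top at (415,125), stud in hand at (405,490–537).

```bash
cat >> h.py <<'E'
c_,s_=np.cos(-.186),np.sin(-.186)
def M(x,y,z): return np.array([568.2+c_*x-s_*y,-141.8+s_*x+c_*y,z])
def Mi(P): d=np.array(P)[:2]-[568.2,-141.8]; return np.array([c_*d[0]+s_*d[1],-s_*d[0]+c_*d[1]])
E
python3 - <<'E'
from h import *
print(Mi(atz('w6',322,256,136.6)),Mi(r.sense()['eef_pos']))
print(Mi(atz('w6',322,60+537/2.5,140.6+4)))  # stud top at body face
# key angle M: patch centre at z66
k=atz('w6',160+383/2.5,60+91/2.5,66);print(k,np.degrees(np.arctan2(*(k-M(65,0,66))[1::-1])),np.linalg.norm((k-M(65,0,66))[:2]))
E
```

```text
[6.52753018 1.93543367] [-18.53119588   2.4473598 ]
[1.81653962 1.94791533]
[ 639.89172501 -148.65395339   66.        ] 33.475713498256496 9.366589910588688
```

```bash
python3 -m creep '[[-1,-0.002,-0.01,-0.1,0],[-1,0,0,-0.1,0],[-1,0,0,-0.028,0],[-1,0,0,0,0],[-1,0,0,0,0],[-1,-0.034,0.0065,0,0],[-1,-0.034,0.0065,0,0],[-1,0,0,0,0],[-1,0,0,0,0],[-1,0,0,0,0],[-1,0,0,0,0]]' 50; python3 - <<'E'
from h import *
snap('wrist','w7')
a=cv2.imread('pics/w7.png')[160:360,200:440];cv2.imwrite('pics/w7v.png',cv2.resize(a,None,fx=3,fy=3))
print(Mi(r.sense()['eef_pos']))
E
```

```text
time_s: 10.07
eef_pos: [537.1, -136.7, 103.3]
orientation: [[0.983, -0.183, 0.001], [-0.183, -0.983, -0.0], [0.001, 0.0, -1.0]]
contact_force: [3.9, -0.4, 2.3]
width: 24.8
grip_force: 49.9
[-31.597448    -0.79554266]
```

View pics/w7v.png

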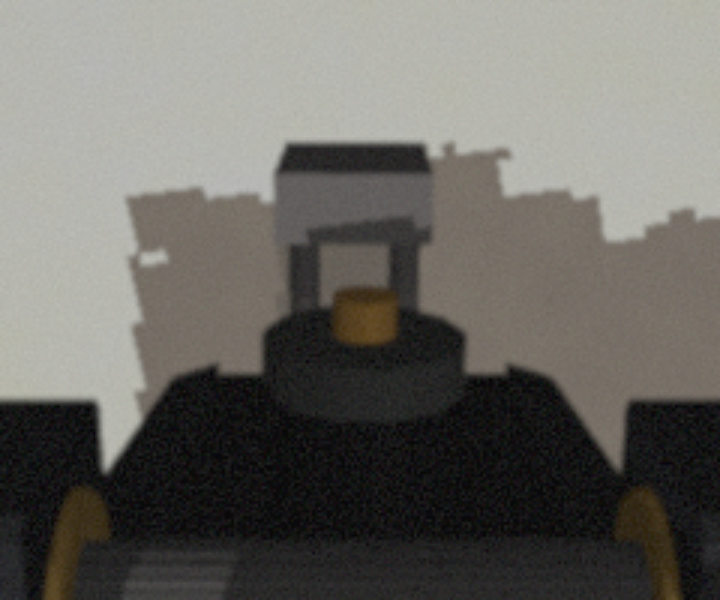

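Stud is at crop (366,290), lip spans 275–432: stud 1.5 mm to −y, clear of the lip edge by ~2.5 mm. Correct and lower.

```bash
python3 -m creep '[[-1,0.001,0.006,0,0],[-1,0,0,-0.035,0],[-1,0,0,-0.035,0],[-1,0,0,-0.035,0],[-1,0,0,-0.032,0],[-1,0,0,0,0],[-1,0,0,0,0],[-1,0,0,0,0]]' 
python3 -m creep '[[0.05,0,0,0,0],[0.05,0,0,0,0],[0.05,0,0,0,0],[0.05,0,0,0,0],[0.05,0,0,0.15,0],[0.05,0,0,0.2,0],[0.05,-0.1,0,0,0],[0.05,-0.15,0,0,0],[0.05,0,0,0,0],[0.05,0,0,0,0],[0.05,0,0,0,0]]'; python3 - <<'E'
from h import *
snap('wrist','w8')
a=cv2.imread('pics/w8.png')[100:340,160:480];cv2.imwrite('pics/w8v.png',cv2.resize(a,None,fx=2.5,fy=2.5))
for n,P in dict(tip=M(-4,0,72),lip=M(-4,0,77),rear=M(-47-4,0,81)).items():
    p=np.array(proj('w8',P));print(n,(p-[160,100])*2.5)
E
```

```text
time_s: 11.12
eef_pos: [536.7, -135.2, 75.2]
orientation: [[0.983, -0.183, -0.0], [-0.183, -0.983, 0.0], [-0.0, -0.0, -1.0]]
contact_force: [4.4, -1.4, 0.1]
width: 24.5
grip_force: 49.8
time_s: 12.5
eef_pos: [487.8, -135.4, 145.7]
orientation: [[0.983, -0.183, 0.001], [-0.183, -0.983, -0.0], [0.001, -0.0, -1.0]]
contact_force: [-0.5, 0.7, 1.1]
width: 46.7
grip_force: 0.0
tip [358.00744321  60.91066494]
lip [356.89436265  59.5596252 ]
rear [358.3292215 297.293699 ]
```

View pics/w8v.png

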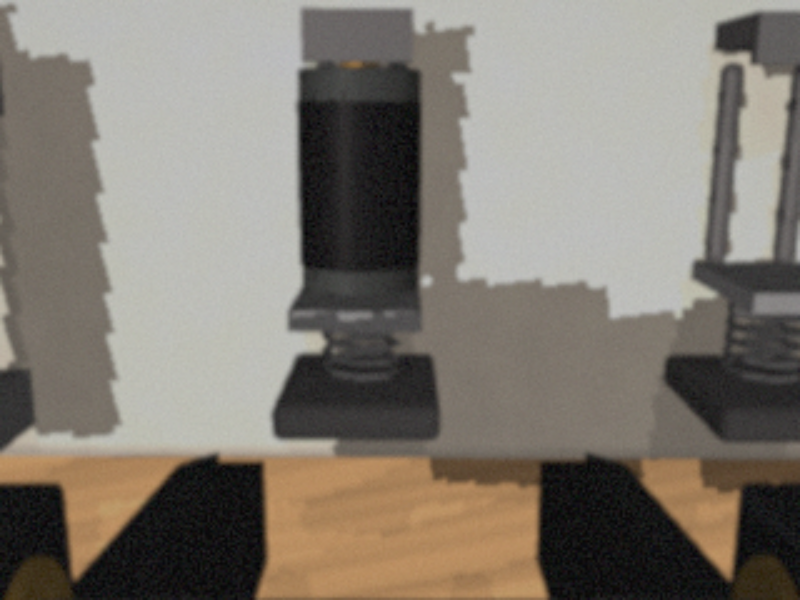

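Cell 0 sits between plate and wall with the stud under the lip (crop (355,65)). Next cell; stud found by colour to check.

```bash
python3 -m creep '[[0.05,-0.022,0.247,0,0.0335],[0.05,-0.022,0.247,0,0.0335],[0.05,-0.022,0.247,0,0.0335],[0.05,-0.022,0.247,0,0.0335],[0.05,-0.022,0.247,0,0.0335],[0.05,-0.022,0.247,0,0.0335],[0.05,-0.022,0.247,0,0.0335],[0.05,0,0,-0.215,0],[0.05,0,0,0,0],[0.05,0,0,0,0],[0.05,0,0,0,0]]'; cat >> h.py <<'E'
def brass(f,u0,u1,v0,v1,sat=140):
    a=cv2.imread(f'pics/{f}.png');h=cv2.cvtColor(cv2.GaussianBlur(a,(3,3),0),cv2.COLOR_BGR2HSV)
    m=((h[...,0]>=16)&(h[...,0]<=26)&(h[...,1]>sat)&(h[...,2]>70)).astype(np.uint8)
    m2=np.zeros_like(m);m2[v0:v1,u0:u1]=m[v0:v1,u0:u1]
    n,l,st,ce=cv2.connectedComponentsWithStats(m2)
    return [(st[i].tolist(),ce[i].round(1).tolist()) for i in range(1,n) if st[i][4]>15]
E
python3 - <<'E'
from h import *
snap('wrist','w9')
print(brass('w9',240,420,150,300), proj('w9',(482,210.6,22)))
# reference from w5: stud cell1
print(brass('w5',290,360,200,250))
E
```

```text
time_s: 13.92
eef_pos: [456.8, 209.8, 104.0]
orientation: [[1.0, -0.002, 0.002], [-0.002, -1.0, 0.0], [0.002, -0.0, -1.0]]
contact_force: [-0.1, -1.0, -0.1]
width: 46.2
grip_force: 0.0
[([311, 221, 15, 12, 153], [317.7, 226.6])] (np.float64(318.05475421727255), np.float64(220.03700570519533))
[([317, 220, 16, 12, 152], [324.4, 225.7])]
```

```bash
python3 -m creep '[[0.05,0,0.005,-0.18,0],[0.05,0,0,-0.14,0],[0.05,0,0,-0.05,0],[0.05,0,0,0,0],[0.05,0,0,0,0],[-1,0,0,0,0],[-1,0,0,0,0],[-1,0,0,0,0],[-1,0,0,0,0],[-1,0,0,0,0],[-1,0,0,0,0]]' 50
python3 -m creep '[[-1,0,0,0.2,0],[-1,0,0,0.25,0],[-1,0,0,0.15,0],[-1,0,0,0,0],[-1,0,0,0,0],[-1,0,0,0,0]]'
```

```text
time_s: 15.35
eef_pos: [456.0, 211.4, 28.9]
orientation: [[1.0, -0.0, 0.0], [-0.0, -1.0, 0.0], [0.0, -0.0, -1.0]]
contact_force: [0.0, 0.3, 4.0]
width: 24.8
grip_force: 50.0
time_s: 16.1
eef_pos: [455.1, 210.9, 147.4]
orientation: [[1.0, -0.0, -0.002], [-0.0, -1.0, -0.001], [-0.002, 0.001, -1.0]]
contact_force: [-0.5, -0.3, -0.9]
width: 25.1
grip_force: 49.9
```

```bash
python3 -m creep '[[-1,0.049,-0.2735,0,-0.03],[-1,0.049,-0.2735,0,-0.03],[-1,0.049,-0.2735,0,-0.03],[-1,0.049,-0.2735,0,-0.03],[-1,0.049,-0.2735,0,-0.03],[-1,0.049,-0.2735,0,-0.03],[-1,0.049,-0.2735,0,-0.03],[-1,0.049,-0.2735,0,-0.03],[-1,0,0,0,0],[-1,0,0,0,0],[-1,0,0,0,0],[-1,0,0,0,0]]'; python3 - <<'E'
from h import *
snap('wrist','w10')
print(brass('w6',290,360,240,290),brass('w10',290,360,240,290)); s=r.sense();print(Mi(s['eef_pos']))
E
```

```text
time_s: 17.6
eef_pos: [534.4, -224.6, 148.6]
orientation: [[0.983, -0.185, -0.001], [-0.185, -0.983, 0.001], [-0.001, -0.001, -1.0]]
contact_force: [-0.9, -0.9, -0.2]
width: 25.0
grip_force: 49.9
[([313, 260, 19, 15, 240], [321.8, 266.8])] [([312, 262, 19, 15, 244], [321.6, 268.9])]
[-17.83728916 -87.96199312]
```

```bash
python3 -m creep '[[-1,-0.0015,-0.008,-0.1,0],[-1,0,0,-0.1,0],[-1,0,0,-0.028,0],[-1,0,0,0,0],[-1,0,0,0,0],[-1,-0.033,0.006,0,0],[-1,-0.033,0.006,0,0],[-1,0,0,0,0],[-1,0,0,0,0],[-1,0,0,0,0],[-1,0,0,0,0]]' 50; python3 - <<'E'
from h import *
snap('wrist','w11')
print(brass('w7',290,360,220,290),brass('w11',290,360,220,290)); s=r.sense();print(Mi(s['eef_pos']))
for f,y in(('w7',0),('w11',-90)): print(proj(f,M(-4,y,77)))
a=cv2.imread('pics/w7.png');b=cv2.imread('pics/w11.png')
# lip edges in grey profile along stud column region
for im in(a,b):
    g=cv2.cvtColor(im,7).astype(int); print(g[195:250:2,302:304].mean(1).round().astype(int).tolist()); print(g[232:236,270:370:3].mean(0).round().astype(int).tolist())
E
```

```text
time_s: 19.02
eef_pos: [521.4, -225.6, 103.3]
orientation: [[0.982, -0.187, 0.001], [-0.187, -0.982, -0.0], [0.001, 0.0, -1.0]]
contact_force: [4.6, -0.9, 1.3]
width: 24.6
grip_force: 49.9
[([313, 260, 19, 14, 229], [322.0, 266.6])] [([312, 262, 19, 15, 249], [321.4, 268.6])]
[-30.62174117 -91.02507841]
(np.float64(317.8816714861505), np.float64(240.75767188068792))
(np.float64(317.03671672395205), np.float64(243.01082344433243))
[181, 182, 176, 180, 181, 182, 128, 37, 32, 36, 44, 66, 96, 97, 96, 94, 97, 94, 91, 93, 88, 62, 66, 64, 46, 52, 51, 49]
[110, 109, 110, 112, 112, 112, 111, 101, 96, 94, 96, 92, 90, 87, 90, 80, 80, 73, 74, 68, 62, 62, 62, 90, 89, 105, 109, 108, 109, 109, 108, 109, 109, 111]
[189, 186, 190, 190, 189, 190, 190, 163, 66, 33, 38, 44, 43, 84, 99, 101, 98, 97, 98, 93, 60, 60, 62, 67, 74, 53, 48, 52]
[118, 117, 119, 117, 117, 116, 117, 101, 98, 100, 96, 82, 72, 75, 66, 64, 64, 76, 95, 92, 92, 84, 82, 80, 85, 114, 116, 118, 116, 117, 117, 116, 117, 115]
```

```bash
python3 -m creep '[[-1,0.001,0.006,0,0],[-1,0,0,-0.035,0],[-1,0,0,-0.035,0],[-1,0,0,-0.035,0],[-1,0,0,-0.032,0],[-1,0,0,0,0],[-1,0,0,0,0],[-1,0,0,0,0]]' 
python3 -m creep '[[0.05,0,0,0,0],[0.05,0,0,0,0],[0.05,0,0,0,0],[0.05,0,0,0,0],[0.05,0,0,0.15,0],[0.05,0,0,0.2,0],[0.05,-0.1,0.15,0.1,0],[0.05,-0.15,0.15,0.1,0],[0.05,0,0,0,0],[0.05,0,0,0,0],[0.05,0,0,0,0]]'; python3 - <<'E'
from h import *
snap('wrist','w12');snap('top','t12')
E
python3 -m creep '[[1,0.11,0.3,0,0.03],[1,0.11,0.3,0,0.03],[1,0.11,0.3,0,0.03],[1,0.11,0.3,0,0.03],[1,0.11,0.3,0,0.03],[1,0,0.03,0,0.03],[1,0,0,0,0.03],[1,0,0,0,0],[1,0,0,0,0],[1,0,0,0,0]]'; python3 - <<'E'
from h import *
snap('wrist','w13'); a=cv2.imread('pics/w12.png');b=cv2.imread('pics/w13.png')
f=lambda x:cv2.resize(x,None,fx=1.6,fy=1.6,interpolation=cv2.INTER_CUBIC)
for P in(M(-25,-90,80),M(-25,0,80)): print(proj('w12',P))
cv2.imwrite('pics/v13.png',np.hstack([f(a[60:360,260:510]),f(b[20:320,160:410])]))
E
```

```text
time_s: 20.08
eef_pos: [520.9, -224.0, 75.2]
orientation: [[0.982, -0.187, -0.0], [-0.187, -0.982, 0.0], [-0.0, -0.0, -1.0]]
contact_force: [5.1, -0.1, -1.8]
width: 24.8
grip_force: 49.9
time_s: 21.45
eef_pos: [471.6, -165.2, 185.3]
orientation: [[0.982, -0.189, 0.0], [-0.189, -0.982, -0.001], [0.0, 0.0, -1.0]]
contact_force: [0.5, -1.0, 0.1]
width: 46.0
grip_force: 0.0
time_s: 22.8
eef_pos: [578.6, 134.0, 185.9]
orientation: [[1.0, -0.025, -0.0], [-0.025, -1.0, -0.0], [-0.0, 0.0, -1.0]]
contact_force: [-0.2, 0.9, 0.2]
width: 87.9
grip_force: 0.0
(np.float64(401.64718761948103), np.float64(145.28092410503746))
(np.float64(250.73354696944995), np.float64(145.90397274057975))
```

View pics/v13.png

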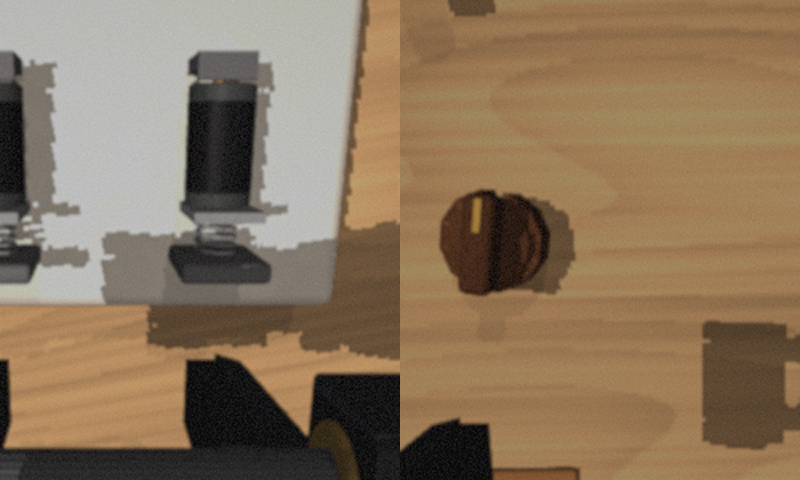

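Left: the second cell is loaded, stud under lip (220,80). Right: knob A upright, pointer at crop (476,215).

```bash
cat >> h.py <<'E'
def pointer(f,u0,u1,v0,v1,z=50):
    a=cv2.imread(f'pics/{f}.png');h=cv2.cvtColor(cv2.GaussianBlur(a,(3,3),0),cv2.COLOR_BGR2HSV)
    m=((h[...,0]>=15)&(h[...,0]<=28)&(h[...,1]>110)&(h[...,2]>110)).astype(np.uint8); k=np.zeros_like(m);k[v0:v1,u0:u1]=m[v0:v1,u0:u1]
    n,l,st,ce=cv2.connectedComponentsWithStats(k)
    out=[]
    for i in range(1,n):
        if st[i][4]<25: continue
        p=np.argwhere(l==i)[:,::-1]; q=np.array([atz(f,x,y,z)[:2] for x,y in p]); c=q.mean(0); w,v=np.linalg.eigh(np.cov((q-c).T)); d=v[:,1]*np.sign(v[0,1]); t=(q-c)@d
        out.append((st[i].tolist(),'c',c.round(1).tolist(),'yaw',round(np.degrees(np.arctan2(d[1],d[0])),1),'len',round(t.max()-t.min(),1),'wid',round(4*w[0]**.5,1),'tip',(c+d*t.max()).round(1).tolist()))
    return out
E
python3 -m creep '[[1,0.08,0.2,0,0],[1,0.08,0.185,0,0],[1,0,0,-0.1,0],[1,0,0,-0.1,0],[1,0,0,0,0],[1,0,0,0,0],[1,0,0,0,0]]'; python3 - <<'E'
from h import *
print(r.sense()['eef_pos']);snap('wrist','w14')
for o in pointer('w14',200,460,100,310): print(o)
a=cv2.imread('pics/w14.png');g=cv2.cvtColor(a,cv2.COLOR_BGR2HSV);dark=(g[...,2]<75).astype(np.uint8);dark[300:]=0
n,l,st,ce=cv2.connectedComponentsWithStats(dark)
for i in range(1,n):
    if st[i][4]>800: print(st[i],ce[i], atz('w14',*ce[i],25))
print(proj('w14',(625,211,50)))
cv2.imwrite('pics/w14v.png',cv2.resize(a[60:320,160:480],None,fx=2.3,fy=2.3))
E
```

```text
time_s: 23.72
eef_pos: [611.2, 212.2, 146.8]
orientation: [[1.0, -0.024, 0.002], [-0.024, -1.0, 0.001], [0.002, -0.001, -1.0]]
contact_force: [0.1, 0.3, -0.4]
width: 88.5
grip_force: 0.0
[611.18342197 212.17972901 146.81544848]
([200, 100, 260, 210, 36453], 'c', [651.5, 216.4], 'yaw', np.float64(-69.2), 'len', np.float64(183.0), 'wid', np.float64(128.9), 'tip', [685.4, 126.9])
([321, 198, 8, 23, 118], 'c', [640.1, 208.7], 'yaw', np.float64(-10.5), 'len', np.float64(13.6), 'wid', np.float64(3.6), 'tip', [646.7, 207.4])
([385, 252, 17, 34, 496], 'c', [601.5, 166.7], 'yaw', np.float64(0.5), 'len', np.float64(22.0), 'wid', np.float64(10.8), 'tip', [612.3, 166.8])
([380, 300, 44, 10, 370], 'c', [576.6, 159.4], 'yaw', np.float64(87.8), 'len', np.float64(27.7), 'wid', np.float64(7.6), 'tip', [577.2, 174.1])
[ 291  184   65   79 2817] [327.51863685 223.30990415] [626.0545482  206.60549549  25.        ]
[ 548  231   92   69 2971] [598.15146415 276.71322787] [583.29914787  17.74470338  25.        ]
(np.float64(321.12617862488105), np.float64(233.53136298477065))
```

View pics/w14v.png

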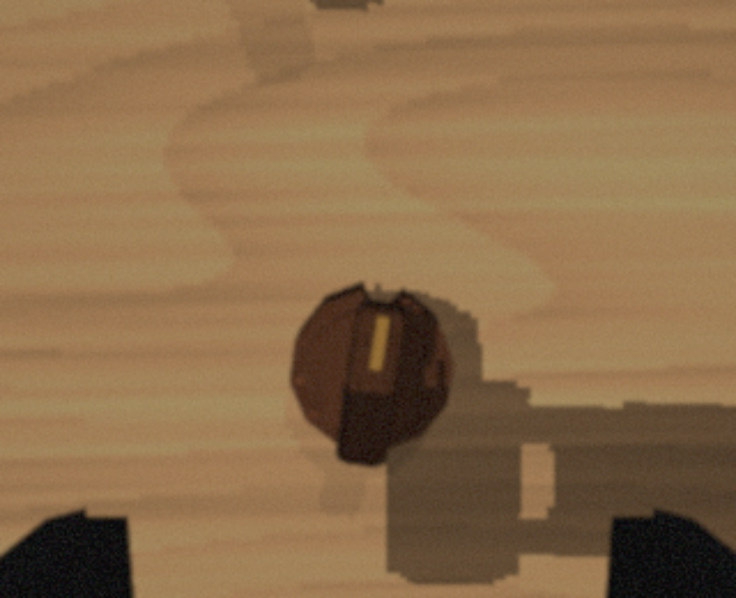

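```bash
python3 - <<'E'
from h import *
g=lambda x,y,z:atz('w14',160+x/2.3,60+y/2.3,z)
f,b=g(381,307,50),g(360,465,50);print(f,b,(f+b)/2,np.linalg.norm(f-b),np.degrees(np.arctan2(*(f-b)[1::-1])))
print('skirt L,R',g(291,375,12),g(453,372,12),'front rim',g(382,290,26), 'notch',g(381,300,26))
E
```

```text
[649.34579725 207.73838706  50.        ] [606.75032999 214.2992085   50.        ] [628.04806362 211.01879778  50.        ] 43.09777498687743 -8.756243922769796
skirt L,R [624.24212414 235.50805708  12.        ] [623.97558664 185.51245678  12.        ] front rim [651.13718565 207.07937111  26.        ] notch [648.30665864 207.42213778  26.        ]
```

Knob A: centre ≈ (627.7, 210.9), yaw −9.5°, bar length 43 (44 expected).

```bash
python3 -m creep '[[0.3,0.0825,-0.0065,-0.1,-0.09],[0.2,0,0,-0.15,-0.09],[0,0,0,-0.15,0],[0,0,0,-0.064,0],[0,0,0,0,0],[0,0,0,0,0],[0,0,0,0,0]]' 30; 
python3 - <<'E'
from h import *
W1=[(168,26)];W2=[(291,-23)]
for f,o,x,y in(('w1',(168,26),62,114),('w2',(291,-23),57,116)):
    k=atz(f,o[0]+x/3,o[1]+y/3,66)-M(65,95,66);print('L',np.degrees(np.arctan2(k[1],k[0])),np.hypot(*k[:2]))
for f,o,x,y in(('w1',(405,34),110,123),('w2',(535,-14),103,122)):
    k=atz(f,o[0]+x/3,o[1]+y/3,66)-M(65,-95,66);print('R',np.degrees(np.arctan2(k[1],k[0])),np.hypot(*k[:2]))
for f,o,x,y in(('w1',(288,32),48,120),('w2',(414,-17),46,121)):
    k=atz(f,o[0]+x/3,o[1]+y/3,66)-M(65,0,66);print('M',np.degrees(np.arctan2(k[1],k[0])),np.hypot(*k[:2]))
E
```

```text
time_s: 24.65
eef_pos: [627.9, 211.1, 54.3]
orientation: [[0.986, -0.164, 0.002], [-0.164, -0.986, 0.001], [0.002, -0.001, -1.0]]
contact_force: [1.0, -0.5, 0.3]
width: 44.0
grip_force: 0.0
L 5.220856086161917 10.125607904200287
L 8.958498027689057 10.030015066511588
R -52.497673947056285 10.417620058744763
R -48.380386518522315 10.12558008203382
M 36.09384597404385 9.736178901504424
M 33.2052005628636 9.720739676506565
```

```bash
python3 -m creep '[[-1,0,0,0,0],[-1,0,0,0,0],[-1,0,0,0,0],[-1,0,0,0,0],[-1,0,0,0,0],[-1,0,0,0.15,0],[-1,0,0,0.2,0],[-1,0,0,0.2,0],[-1,0,0,0,0],[-1,0,0,0,0]]' 40; python3 -m creep '[[-1,0.0185,-0.226,0,0.063],[-1,0.0185,-0.226,0,0.063],[-1,0.0185,-0.226,0,0.063],[-1,0.0185,-0.226,0,0.063],[-1,0.0185,-0.226,0,0.063],[-1,0.0185,-0.226,0,0.063],[-1,0,0,0,0],[-1,0,0,0,0],[-1,0,0,0,0],[-1,0,0,0,0]]'; python3 - <<'E'
from h import *
s=r.sense();print(Mi(s['eef_pos']),np.degrees(np.arctan2(s['orientation'][1][0],s['orientation'][0][0])))
snap('wrist','w15')
a=cv2.imread('pics/w15.png');cv2.imwrite('pics/w15v.png',cv2.resize(a[60:420,120:520],None,fx=1.6,fy=1.6))
for P in (M(65,95,74),M(65,0,74),M(65,95,66)+[10*np.cos(.13),10*np.sin(.13),0]): print((np.array(proj('w15',P))-[120,60])*1.6)
E
```

```text
time_s: 25.9
eef_pos: [626.2, 210.6, 162.0]
orientation: [[0.986, -0.164, -0.002], [-0.164, -0.986, -0.001], [-0.002, 0.001, -1.0]]
contact_force: [-0.2, -0.1, -0.8]
width: 13.7
grip_force: 39.9
time_s: 27.15
eef_pos: [649.1, -58.7, 162.7]
orientation: [[0.991, 0.134, -0.0], [0.134, -0.991, 0.001], [-0.0, -0.001, -1.0]]
contact_force: [-0.1, -0.4, -0.4]
width: 13.3
grip_force: 39.9
[64.16632093 96.6827021 ] 7.676421162566724
[324.2484256  317.33373507]
[557.25093089 391.11133094]
[324.25964279 286.13684008]
```

```bash
python3 - <<'E'
from h import *
s=r.sense()
for o in pointer('w15',280,360,200,420,z=158.5): print(o)
print(s['eef_pos'], M(65,95,0))
E
```

```text
[649.20085265 -59.02618834 162.85185072] [649.6471587  -60.45898734   0.        ]
```

```bash
python3 -m creep '[[-1,0.002,-0.007,-0.08,0],[-1,0,0,-0.08,0],[-1,0,0,0,0],[-1,0,0,-0.02,0],[-1,0,0,-0.02,0],[-1,0,0,-0.015,0],[-1,0,0,0,0],[-1,0,0,0,0]]'
python3 -m creep '[[-1,0,0,-0.015,0],[-1,0,0,-0.015,0],[-1,0,0,0,0],[-1,0,0,0,0]]'
```

```text
time_s: 28.2
eef_pos: [649.6, -61.5, 120.0]
orientation: [[0.991, 0.132, -0.0], [0.132, -0.991, 0.0], [-0.0, -0.0, -1.0]]
contact_force: [0.5, 1.7, -0.2]
width: 13.8
grip_force: 39.9
time_s: 28.7
eef_pos: [649.5, -61.5, 113.7]
orientation: [[0.991, 0.132, -0.0], [0.132, -0.991, 0.0], [-0.0, -0.0, -1.0]]
contact_force: [0.4, 2.1, -2.2]
width: 13.4
grip_force: 39.9
```

Past the key already; push home.

```bash
python3 -m creep '[[-1,0,0,-0.02,0],[-1,0,0,-0.02,0],[-1,0,0,-0.01,0],[-1,0,0,-0.005,0],[-1,0,0,0,0],[-1,0,0,0,0]]'
```

```text
time_s: 29.45
eef_pos: [649.6, -61.5, 103.0]
orientation: [[0.991, 0.132, -0.0], [0.132, -0.991, 0.0], [-0.0, -0.0, -1.0]]
contact_force: [-0.6, 3.7, 0.1]
width: 13.8
grip_force: 40.0
```

```bash
python3 -m creep '[[-1,0,0,-0.008,0],[-1,0,0,-0.007,0],[-1,0,0,0,0],[-1,0,0,0,0]]'
```

```text
time_s: 29.95
eef_pos: [649.6, -61.3, 102.8]
orientation: [[0.991, 0.131, 0.001], [0.131, -0.991, 0.0], [0.001, -0.0, -1.0]]
contact_force: [-7.1, 4.1, 20.0]
width: 13.5
grip_force: 39.9
```

```bash
python3 -m creep '[[-1,0,0,0.01,0],[0,0,0,0,0],[0,0,0,0,0],[0,0,0,0,0],[0,0,0,0.2,0],[0,0,0,0.2,0],[0,0,0,0,0],[0,0,0,0,0]]'; python3 -c "
from h import *;snap('wrist','w16')"; python3 -m creep '[[0.5,-0.1125,0.294,0,-0.02],[0.5,-0.1125,0.294,0,-0.02],[0.5,-0.1125,0.294,0,-0.02],[0.5,-0.1125,0.294,0,-0.02],[0.5,-0.1125,0.294,0,-0.02],[0.5,-0.1125,0.294,0,-0.02],[0.5,-0.1125,0.294,0,0],[0.5,-0.1125,0.294,0,0],[0.5,0,0,0,0],[0.5,0,0,0,0],[0.5,0,0,0,0]]';python3 - <<'E'
from h import *
snap('wrist','w17')
for o in pointer('w17',150,500,50,310): print(o)
a=cv2.imread('pics/w16.png');b=cv2.imread('pics/w17.png')
cv2.imwrite('pics/v17.png',np.vstack([cv2.resize(b[40:320,100:500],None,fx=1.5,fy=1.5),cv2.resize(a[220:330,120:520],(600,165))]))
E
```

```text
time_s: 30.95
eef_pos: [649.1, -62.6, 181.0]
orientation: [[0.991, 0.131, -0.001], [0.131, -0.991, -0.001], [-0.001, 0.001, -1.0]]
contact_force: [-0.3, -0.8, -0.2]
width: 44.0
grip_force: 0.0
time_s: 32.38
eef_pos: [472.1, 402.7, 181.3]
orientation: [[0.999, 0.034, -0.0], [0.034, -0.999, -0.002], [-0.0, 0.002, -1.0]]
contact_force: [0.8, -0.0, 0.5]
width: 66.3
grip_force: 0.0
([150, 50, 350, 260, 67845], 'c', [528.7, 413.9], 'yaw', np.float64(-70.2), 'len', np.float64(280.6), 'wid', np.float64(171.9), 'tip', [574.7, 285.9])
([367, 192, 6, 21, 104], 'c', [501.0, 369.0], 'yaw', np.float64(-0.2), 'len', np.float64(13.9), 'wid', np.float64(4.0), 'tip', [507.9, 369.0])
```

View pics/v17.png

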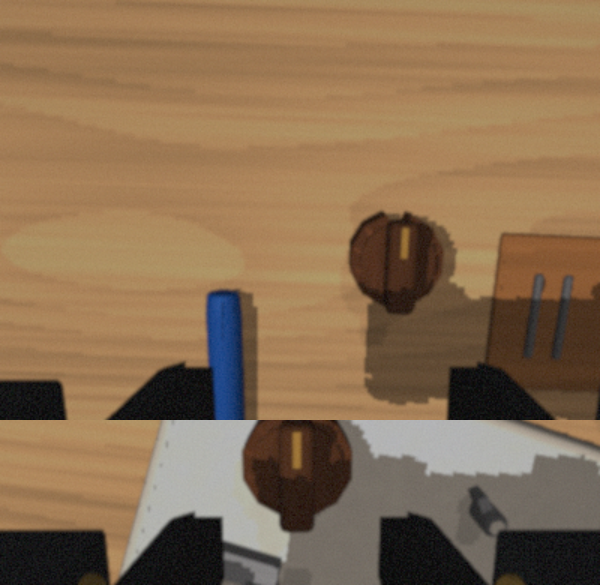

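Knob B has been knocked aside: pointer now at crop (405,243), i.e. y ≈ 369. Knob A sits on its shaft.

```bash
python3 -m creep '[[0.2,0.015,-0.1,-0.1,-0.048],[0.2,0,-0.0685,-0.07,0],[0.2,0,0,0,0],[0.2,0,0,0,0],[0.2,0,0,0,0],[0.2,0,0,0,0]]';python3 - <<'E'
from h import *
snap('wrist','w18');print(r.sense()['eef_pos'])
for o in pointer('w18',250,400,50,310): print(o)
g=lambda x,y,z:atz('w17',100+x/1.5,40+y/1.5,z)
print(g(405,222,50),g(400,313,50),g(397,213,26))
E
```

```text
time_s: 33.17
eef_pos: [474.0, 372.2, 148.4]
orientation: [[1.0, 0.0, 0.001], [0.0, -1.0, 0.001], [0.001, -0.001, -1.0]]
contact_force: [-0.8, 0.1, -0.3]
width: 52.8
grip_force: 0.0
[473.98353184 372.0748035  148.29826998]
([250, 50, 150, 260, 29333], 'c', [530.6, 372.9], 'yaw', np.float64(-11.9), 'len', np.float64(166.7), 'wid', np.float64(100.4), 'tip', [596.3, 359.0])
([322, 200, 7, 24, 146], 'c', [501.4, 369.1], 'yaw', np.float64(0.8), 'len', np.float64(14.1), 'wid', np.float64(4.4), 'tip', [508.1, 369.2])
[510.58760801 369.2367834   50.        ] [467.48358001 368.66083899  50.        ] [512.28514379 370.1448174   26.        ]
```

```bash
python3 -m creep '[[0,0.074,-0.0155,-0.15,0],[0,0,0,-0.15,0],[0,0,0,-0.12,0],[0,0,0,-0.0515,0],[0,0,0,0,0],[0,0,0,0,0],[0,0,0,0,0],[-1,0,0,0,0],[-1,0,0,0,0],[-1,0,0,0,0],[-1,0,0,0,0],[-1,0,0,0,0]]' 40; python3 -m creep '[[-1,0,0,0.15,0],[-1,0,0,0.2,0],[-1,0,0,0.2,0],[-1,0,0,0,0],[-1,0,0,0,0],[-1,0,0,0,0]]'
```

```text
time_s: 34.72
eef_pos: [488.8, 368.5, 53.7]
orientation: [[1.0, -0.0, 0.0], [-0.0, -1.0, 0.0], [0.0, -0.0, -1.0]]
contact_force: [-0.3, -0.3, -0.7]
width: 13.5
grip_force: 40.0
time_s: 35.48
eef_pos: [487.8, 367.8, 162.1]
orientation: [[1.0, -0.0, -0.002], [-0.0, -1.0, -0.002], [-0.002, 0.002, -1.0]]
contact_force: [-0.4, -0.1, -2.3]
width: 13.6
grip_force: 40.0
```

```bash
python3 -m creep '[[-1,0.08,-0.29,0,0.085],[-1,0.08,-0.29,0,0.085],[-1,0.08,-0.29,0,0.085],[-1,0.08,-0.29,0,0.085],[-1,0.08,-0.29,0,0.085],[-1,0.08,-0.29,0,0.085],[-1,0.08,-0.29,0,0.085],[-1,0.08,-0.29,0,0.085],[-1,0.08,-0.29,0,0.085],[-1,0,0,0,0],[-1,0,0,0,0],[-1,0,0,0,0],[-1,0,0,0,0]]'; python3 - <<'E'
from h import *
s=r.sense();print(np.array(s['eef_pos'])-M(65,0,0),np.degrees(np.arctan2(s['orientation'][1][0],s['orientation'][0][0])))
E
```

```text
time_s: 37.1
eef_pos: [632.7, -151.7, 163.6]
orientation: [[0.823, 0.567, -0.0], [0.567, -0.823, 0.001], [0.0, -0.001, -1.0]]
contact_force: [0.7, 0.7, -1.4]
width: 13.5
grip_force: 40.0
[  0.63739825   2.13794303 163.55464309] 34.564388175363746
```

```bash
python3 -m creep '[[-1,-0.003,-0.009,-0.08,0],[-1,0,0,-0.08,0],[-1,0,0,0,0],[-1,0,0,-0.02,0],[-1,0,0,-0.02,0],[-1,0,0,-0.018,0],[-1,0,0,0,0],[-1,0,0,0,0]]'
python3 -m creep '[[-1,0,0,-0.015,0],[-1,0,0,-0.015,0],[-1,0,0,0,0],[-1,0,0,0,0]]'
```

```text
time_s: 38.1
eef_pos: [631.8, -154.9, 119.8]
orientation: [[0.825, 0.565, -0.001], [0.565, -0.825, 0.001], [-0.0, -0.001, -1.0]]
contact_force: [-0.8, 2.2, -2.6]
width: 13.6
grip_force: 40.0
time_s: 38.6
eef_pos: [631.9, -154.9, 113.7]
orientation: [[0.825, 0.565, -0.001], [0.565, -0.825, 0.001], [-0.0, -0.001, -1.0]]
contact_force: [-1.7, 3.9, -1.9]
width: 13.5
grip_force: 40.0
```

```bash
python3 -m creep '[[-1,0,0,-0.02,0],[-1,0,0,-0.02,0],[-1,0,0,-0.01,0],[-1,0,0,-0.01,0],[-1,0,0,-0.01,0],[-1,0,0,0,0],[-1,0,0,0,0]]'
```

```text
time_s: 39.48
eef_pos: [631.9, -154.7, 103.6]
orientation: [[0.825, 0.565, -0.0], [0.565, -0.825, -0.0], [-0.0, 0.0, -1.0]]
contact_force: [-10.8, 5.4, 24.9]
width: 13.7
grip_force: 40.0
```

```bash
python3 -m creep '[[-1,0,0,0.012,0],[0,0,0,0,0],[0,0,0,0,0],[0,0,0,0,0],[0,0,0,0.2,0],[0,0,0,0.2,0],[0,0,0,0,0]]' 25; python3 -m creep '[[0.6,-0.06,0.0655,0.03,-0.1115],[0.6,-0.06,0.0655,0.03,-0.1115],[0.6,-0.06,0.0655,0.03,-0.1115],[0.6,-0.06,0.0655,0.03,-0.1115],[0.6,-0.06,0.0655,0.03,-0.1115],[0.6,-0.06,0.0655,0,-0.1115],[0.6,-0.06,0.0655,0,-0.1115],[0.6,-0.06,0.0655,0,-0.1115],[0.6,-0.06,0.0655,0,-0.1115],[0.6,0,0,0,0],[0.6,0,0,0,0],[0.6,0,0,0,0]]';python3 - <<'E'
from h import *
s=r.sense();print(np.array(s['eef_pos'])-M(-62,95,85)); snap('wrist','w19');snap('top','t19')
a=cv2.imread('pics/w19.png');b=cv2.imread('pics/t19.png')
cv2.imwrite('pics/v19.png',np.vstack([cv2.resize(a[0:300,80:480],(800,600))[:420],cv2.resize(b[130:220,280:451],(342,180))[:,:342] if 0 else cv2.copyMakeBorder(cv2.resize(b[150:240,130:480],(700,180)),0,0,0,100,0)]))
for P in(M(65,95,100),M(65,0,100)):print(proj('w19',P))
E
```

```text
time_s: 40.35
eef_pos: [634.5, -156.0, 185.6]
orientation: [[0.825, 0.565, 0.007], [0.565, -0.825, -0.001], [0.005, 0.005, -1.0]]
contact_force: [0.5, 0.0, -0.3]
width: 44.2
grip_force: 0.0
time_s: 41.85
eef_pos: [524.6, -38.4, 212.2]
orientation: [[0.982, -0.187, 0.0], [-0.187, -0.982, -0.0], [0.0, 0.0, -1.0]]
contact_force: [-0.1, -0.2, -0.1]
width: 70.3
grip_force: 0.0
[ -0.20575714  -1.38249624 127.20020534]
(np.float64(316.7966934914045), np.float64(34.877390923211834))
(np.float64(482.7729002960781), np.float64(34.5605907087274))
```

View pics/v19.png

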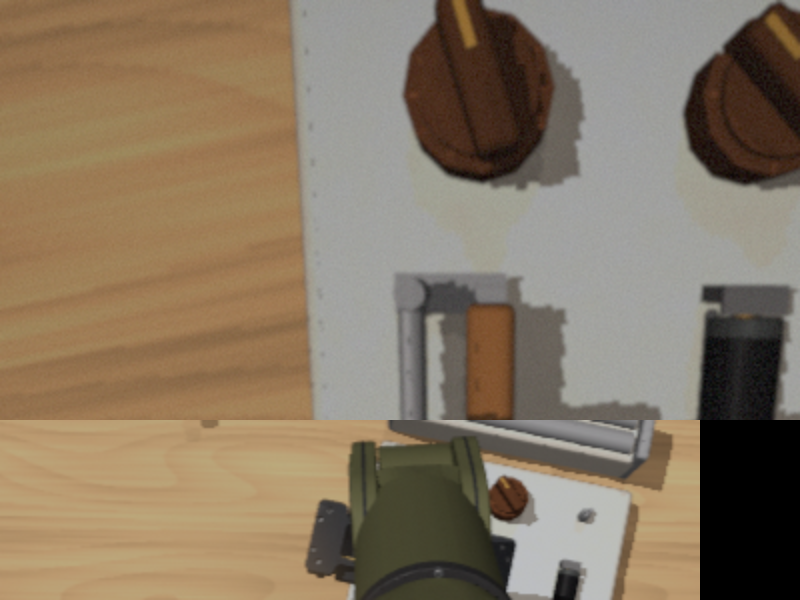

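Both knobs sit home on their shafts (crop (480,90), (760,110)); the trigger lever (412,360) and grip (490,360) lie as modelled.

```bash
python3 -m creep '[[0.6,0.001,0.007,-0.2,0],[0.6,0,0,-0.2,0],[0.6,0,0,-0.15,0],[0.6,0,0,-0.086,0],[0.6,0,0,0,0],[0.6,0,0,0,0],[0.6,0,0,0,0]]'; python3 -m creep '[[-1,0,0,0,0],[-1,0,0,0,0],[-1,0,0,0,0],[-1,0,0,0,0],[-1,0,0,0,0],[-1,0,0,0,0],[-1,0,0,0,0],[-1,0,0,0,0],[-1,0,0,0,0],[-1,0,0,0,0]]' 25
```

```text
time_s: 42.82
eef_pos: [525.1, -36.2, 86.3]
orientation: [[0.982, -0.186, 0.002], [-0.186, -0.982, -0.0], [0.002, -0.0, -1.0]]
contact_force: [0.5, 0.4, 0.4]
width: 70.4
grip_force: 0.0
time_s: 44.08
eef_pos: [524.6, -36.2, 85.4]
orientation: [[0.982, -0.187, 0.001], [-0.187, -0.982, -0.0], [0.001, 0.0, -1.0]]
contact_force: [-0.3, 1.2, 3.9]
width: 25.5
grip_force: 24.2
```

```bash
python3 -m creep '[[-1,0,0,0,0],[-1,0,0,0,0],[-1,0,0,0,0],[-1,0,0,0,0]]' 40; python3 -m creep '[[0.6,0,0,0,0],[0.6,0,0,0,0],[0.6,0,0,0,0],[0.6,0,0,0,0],[0.6,0,0,0,0],[0.6,0,0,0,0],[0.6,0,0,0.2,0],[0.6,0,0,0.2,0],[0.6,0,0,0.2,0],[0.6,-0.15,0,0.1,0],[0.6,0,0,0,0],[0.6,0,0,0,0],[0.6,0,0,0,0]]'; python3 - <<'E'
from h import *
snap('wrist','w20');a=cv2.imread('pics/w19.png');
b=cv2.imread('pics/w20.png')
# lever outer edge versus deck, bright row profile at mid-lever, both pictures
for f,im in(('w19',a),('w20',b)):
    g=cv2.cvtColor(im,7); u,v=proj(f,M(-30,105,90)); v=int(v);u=int(u);print(f,u,v,g[v-1:v+2,u-50:u+50:3].mean(0).round().astype(int).tolist())
E
```

```text
time_s: 44.58
eef_pos: [524.5, -36.6, 85.4]
orientation: [[0.982, -0.187, 0.0], [-0.187, -0.982, -0.001], [0.0, 0.001, -1.0]]
contact_force: [0.1, -0.1, 4.9]
width: 24.9
grip_force: 38.8
time_s: 46.2
eef_pos: [494.8, -36.0, 224.4]
orientation: [[0.982, -0.186, -0.001], [-0.186, -0.982, -0.0], [-0.001, 0.0, -1.0]]
contact_force: [0.2, 0.0, 0.6]
width: 70.7
grip_force: 0.0
w19 302 198 [163, 160, 160, 162, 161, 162, 161, 159, 163, 146, 127, 132, 100, 64, 147, 160, 145, 94, 95, 97, 80, 68, 76, 79, 77, 77, 77, 70, 58, 95, 96, 95, 95, 95]
w20 297 151 [161, 162, 162, 162, 162, 164, 162, 162, 164, 159, 112, 135, 109, 77, 111, 163, 152, 114, 96, 92, 83, 69, 75, 78, 79, 78, 75, 71, 58, 98, 97, 93, 95, 97]
```

The lever profile matches the one before squeezing, so the trigger has sprung back. Handing in.

```bash
python3 -c "
from station import r
print(r.close_job())"
```

```text
the job is handed in; nothing more can be done
None
```

The job is handed in at about 46 s of robot time; the hand-in call gave no verdict. By the cameras and force readings, both cells are loaded stud-under-lip, both knobs found on the table (the third was absent) are fully home on keyed shafts, and the trigger was squeezed to its stop and sprang back.

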